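# Point out the sauce ingredients to the cook

### The job

The cook asks what goes into the sauce: point down at the tall tin, then at the middle one of the three spice jars in the wooden tray, then at the lemon on the chopping board, in that order. For each, bring the fingertips over the centre of its top, about 3 cm above it, and stay there for two seconds; rise well clear of everything before crossing to the next, and do not dip down over any other ingredient. Touch and move nothing on the way, and finish still pointing at the lemon in the same way.

Things in the scene. Friction and masses are not known exactly. Their poses are not given: they have to be found in the camera images.
- tall_tin_top (a point): the tall tin: printed upright food tin, 75 mm across, 110 mm high. The point is the centre of its top face, z up
- flat_tin_top (a point): bystander: the flat, low tin, 86 mm across, 40 mm high; centre of its top face
- honey_jar_top (a point): bystander: squat round jar with a screw lid, 62 mm across, 86 mm high; centre of its lid
- salt_top (a point): bystander: salt shaker with a domed cap, 44 mm across, 90 mm high; centre of its top
- jar_left_top (a point): bystander: the spice jar at the +y (left) end of the tray, 41 mm across, 105 mm high; centre of its cap's top
- jar_middle_top (a point): the middle one of three identical spice jars (41 mm across, 105 mm high, dark cap) that stand 60 mm apart in a row, in a low light-wood tray (66 x 186 x 30 mm) with three pockets. The point is the centre of its cap's top face, z up; the cap is about 111 mm above the worktop
- jar_right_top (a point): bystander: the spice jar at the -y (right) end of the tray, like the others; centre of its cap's top
- lemon_top (a point): the lemon: 72 x 57 mm, 58 mm high, lying on the 22 mm thick chopping board (210 x 300 mm) beside the tomato. The point is the middle of its upper side, z up; about 80 mm above the worktop
- tomato_top (a point): bystander: the tomato, 58 mm across, 62 mm high, also on the board; middle of its top
Things that resemble listed ones, but are neither listed nor needed, are in the scene too. Leave any blue look-alike of the part that bears lemon_top alone.

How it is judged:
By the outcome, as a careful person would: the job done as asked, in the order asked, and still so for the second after the job is handed in, with the robot touching nothing.
It also fails if it takes over 48 s, if anything falls off the work surface, if the arm or the gripper's body presses on something with over 40 N, if the wrist force passes 120 N, or if a joint passes its speed limit or range.

### The arm

A 6-joint arm with a two-finger parallel gripper is mounted at the origin on a cart in front of the work surface, level with it; the furniture and walls round the work are solid. World frame = base frame: x ahead of the robot, y to its left, z up, the work surface at z = 0. Lengths are in m, angles in degrees, forces in N, time in s.
With the tool pointing down it reaches from about 0.35 to 0.775 m from the base axis. Payload 5.5 kg.
Tool frame: the origin (TCP) lies midway between the tips of the shut fingers; the grasp point (between the pads) lies 19 mm behind it; z points along the fingers, y is the line along which they close (so a half turn about z gives the same grasp; the last joint's range is limited). The gripper opens to 85 mm and grips with 20 to 120 N. Pads are 22 mm wide; open, the fingers measure 114 mm over their backs; the gripper's body (76 mm by 85 mm) begins 54 mm behind the grasp point. The pads swing forward as they close: fully open they stand 13 mm farther back than shut.
Start: joints at [-77.097, 17.945, 2.641, 74.691, 0, 82.002], TCP at [0.205, -0.537, 0.231] pointing down, gripper open.
Joint ranges: [-158.12, 158.12], [-49.38, 96.58], [-58.88, 72.47], [-126.05, 133.96], [-84.25, 85.87], [-180, 180]. Speed limits (degrees/s): [147.25, 147.25, 180, 180, 180, 180].

### API

Orientations are given as [roll, pitch, yaw] about the fixed x, y, z axes, in that order (R = Rz(yaw) Ry(pitch) Rx(roll)).
In Python, from bench import env, imaging, ticket, spotter gives the robot as it stands. The module is installed in compiled form; this text tells all that it offers.
- The arm moves only by the tool servo_tool, never from a script. Its arguments are lists of equal length, an entry for each row: "gripper": the closure, from -1 (fully open) to 1 (shut); "linear": the shift along the tool's x, y, z in mm, a list of three; "rotation": the turn, a rotation vector about the tool's x, y, z in degrees, a list of three. A call has 1 to 5 rows; each row is the pose to reach, as a shift and turn from the pose commanded when the call began, along the tool's axes at that moment; what a row does not reach only later rows make up. A row lasts 1/12 s, in which the tool goes at most 41.7 mm and 7.16 degrees, less where a joint would pass 70% of its speed; a pose out of reach is approached as far as the arm can. A call with a gripper value outside its range is refused whole. The fingers move at their own pace and stop on an object; the grip force is fixed at half the most. Time passes only in rows, so rows that repeat a pose let the fingers close. It gives the time, the measured TCP pose, the force, the opening and the grip force at its end, in the units of the state.
- env.sense(): the state, without advancing time (a new reading comes with each control period).
- imaging.capture(name): name is "side" or "top"; returns a dict with "img" (420x560x3 uint8, red, green, blue), "fovy" (degrees; the focal length in pixels is half the picture's height over the tangent of half this angle, whatever the lens; pixels are square), "cx", "cy" (the principal point, pixels), "R" (3x3) and "t" (3): a world point X has camera coordinates R X + t. Camera axes: x right, y down, z forward; pixel columns grow to the right and rows downward; lengths in m; the calibration is good to about 2 mm. A picture is of the moment at which its call begins. There is no depth.
- ticket.close_job(): hands the job in; it is judged then, once.
Trained networks look in the newest picture that a camera, given by its name, has taken for a name from the list of things; names that differ only in an ending like _2 or _b are one class to them, and where a whole thing is asked for, a point or a joint stands for the part that bears it (a point fixed in the world has none). Each returns a list of dicts, best first, with "score" (0 to 1); they miss things now and then, are a little off and sometimes report something else, mostly with a low value. They report only what shows in the picture. A call takes as long as a camera call. They do not tell look-alikes from the thing itself.
- spotter.look_for(query, camera): "pixel" ([row, column] in pixels, amid what is visible of it).
- spotter.pinpoint(query, camera): "pixel" ([row, column] in pixels: a listed point, or the origin of a listed thing).
The state is a dict: "clock": time; "qpos": joint angles; "joint_velocities": joint speeds; "joint_torque": joint torques, N m; "position": TCP position; "tool_rot": TCP orientation; "contact_force": force on the tool from outside, world axes, zero at the start; "wrist_torque": the same for the moment, N m; "opening": opening from 0.0 (shut) to 1.0 (fully open); "grasp_force": force on a finger pad.
Only numpy, scipy, OpenCV 4.12 (cv2) and the standard library are available. Lean on these libraries where they do the work, as an engineer would, in place of code of your own. Each camera call takes 0.05 s, during which the arm holds its last target. There are 200 camera calls.

## Working session

There is one attempt and no reset: what is moved stays moved. The work goes in short steps, Python scripts to look and compute and a tool call to move; the robot and the scene stay as the last step left them, time stands still between calls to the robot, and variables do not carry over. Pictures are saved under pics/ and viewed, at most 10 in all, crops included, and the job is handed in when it is done.

Besides the shell and the picture viewer there is one more tool, called after "Call:" as name(argument=value, ...) on one line, values as JSON. servo_tool: Moves the arm, as the interface text tells. Its arguments: {"type":"object","properties":{"gripper":{"type":"array"},"linear":{"type":"array"},"rotation":{"type":"array"}},"required":["gripper","linear","rotation"]}

```bash
mkdir -p pics
cat > h.py <<'E'
import numpy as np, cv2
from bench import env, imaging, ticket, spotter
def ray(c,p):
    f=c["img"].shape[0]/2/np.tan(np.radians(c["fovy"])/2)
    d=np.array([(p[1]-c["cx"])/f,(p[0]-c["cy"])/f,1.]); R=np.array(c["R"]);t=np.array(c["t"])
    return -R.T@t, R.T@d
def atz(c,p,z):
    o,d=ray(c,p); return o+d*(z-o[2])/d[2]
def proj(c,X):
    f=c["img"].shape[0]/2/np.tan(np.radians(c["fovy"])/2)
    q=np.array(c["R"])@X+np.array(c["t"]); return [q[1]/q[2]*f+c["cy"],q[0]/q[2]*f+c["cx"]]
E
python3 - <<'E'
from h import *
Z=dict(tall_tin_top=.11,flat_tin_top=.04,honey_jar_top=.086,salt_top=.09,jar_left_top=.111,jar_middle_top=.111,jar_right_top=.111,lemon_top=.08,tomato_top=.084)
for n in("side","top"):
    c=imaging.capture(n); cv2.imwrite(f"pics/{n}0.png",c["img"][:,:,::-1])
    print(n,"cam",-np.array(c["R"]).T@np.array(c["t"]))
    for q,z in Z.items():
        for r in spotter.pinpoint(q,n)[:4]: print(q,round(r["score"],2),np.round(r["pixel"],1),np.round(atz(c,r["pixel"],z),3))
s=env.sense();print(s["clock"],s["position"],s["tool_rot"])
E
```

```text
side cam [ 0.33360676 -1.13097527  1.16450767]
tall_tin_top 0.55 [280.7 241.8] [ 0.445 -0.235  0.11 ]
flat_tin_top 0.92 [336.  270.2] [ 0.485 -0.369  0.04 ]
flat_tin_top 0.56 [222.9 233.1] [0.473 0.055 0.04 ]
flat_tin_top 0.2 [172.8 249.6] [0.572 0.281 0.04 ]
honey_jar_top 0.63 [248.2 243. ] [ 0.474 -0.101  0.086]
honey_jar_top 0.5 [233.6 305.5] [ 0.657 -0.092  0.086]
salt_top 0.7 [220.1 232.5] [0.467 0.015 0.09 ]
salt_top 0.66 [268.  327.3] [ 0.675 -0.235  0.09 ]
jar_left_top 0.63 [235.3 304.4] [ 0.645 -0.122  0.111]
jar_middle_top 0.84 [248.7 313.8] [ 0.655 -0.177  0.111]
jar_right_top 0.86 [266.  325.3] [ 0.665 -0.245  0.111]
lemon_top 0.67 [152.  247.4] [0.58  0.345 0.08 ]
lemon_top 0.46 [141.  292.9] [0.747 0.364 0.08 ]
tomato_top 0.7 [172.8 247.1] [0.555 0.228 0.084]
top cam [0.38762051 0.01841124 1.21126966]
tall_tin_top 0.96 [257.3 374.3] [ 0.447 -0.236  0.11 ]
flat_tin_top 0.82 [241.9 415. ] [ 0.491 -0.367  0.04 ]
flat_tin_top 0.69 [178.9 351. ] [ 0.674 -0.198  0.04 ]
honey_jar_top 0.76 [250.3 325.6] [ 0.468 -0.113  0.086]
salt_top 0.62 [249.6 284.1] [ 0.471 -0.002  0.09 ]
jar_left_top 0.78 [179.9 329.2] [ 0.655 -0.126  0.111]
jar_left_top 0.56 [253.  372.8] [ 0.458 -0.232  0.111]
jar_middle_top 0.79 [181.9 349.6] [ 0.648 -0.181  0.111]
jar_right_top 0.81 [176.9 369.9] [ 0.661 -0.236  0.111]
jar_right_top 0.53 [216.2 157.2] [0.562 0.333 0.111]
lemon_top 0.97 [215.8 155.5] [0.568 0.347 0.08 ]
lemon_top 0.84 [150.7 145.8] [0.753 0.382 0.08 ]
tomato_top 0.9 [214.5 206.8] [0.569 0.206 0.084]
1.0 [ 0.20513556 -0.53720138  0.23132714] [1.79994110e+02 1.03587124e-03 2.09001853e+01]
```

View pics/top0.png

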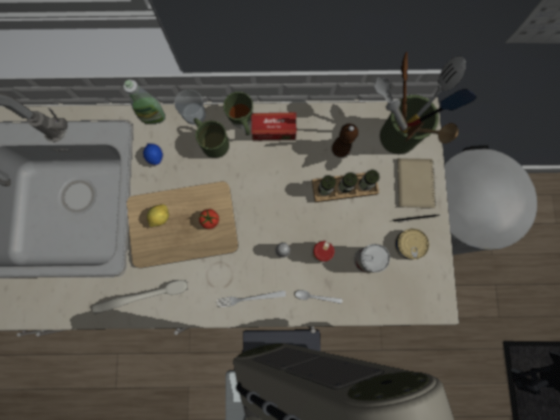

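View pics/side0.png

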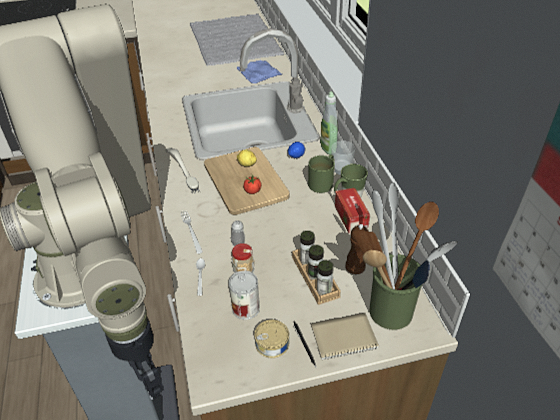

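Top picture: tall tin at (257,374), jar row at (181,349), lemon yellow at (216,157), blue look-alike at (154,153). A dark pepper mill stands behind the jars at (135,347). Next I refine the positions on enlarged crops.

Run:
```python
from h import *
T=dict(tall_tin_top=[.446,-.236,.11],jar_middle_top=[.653,-.180,.111],lemon_top=[.572,.346,.08])
cs={n:imaging.capture(n) for n in("top","side")}
rows=[]
for n,c in cs.items():
    row=[]
    for q,X in T.items():
        p=proj(c,np.array(X)); r,k=int(p[0])-30,int(p[1])-30
        im=cv2.resize(c["img"][r:r+60,k:k+60,::-1].copy(),(260,260),interpolation=cv2.INTER_CUBIC)
        im=cv2.convertScaleAbs(im,alpha=1.6)
        s=260/60
        cv2.circle(im,(int((p[1]-k+.5)*s),int((p[0]-r+.5)*s)),2,(255,0,255),-1)
        row.append(im); print(n,q,"origin",r,k,np.round(p,1))
    rows.append(np.hstack(row))
cv2.imwrite("pics/crops.png",np.vstack(rows))
# two-view triangulation of detections, averaged
for q in T:
    A=[];P=[]
    for n,c in cs.items():
        d=spotter.pinpoint(q,n)
        if d: A.append(ray(c,d[0]["pixel"])); print(q,n,np.round(d[0]["pixel"],1),np.round(atz(c,d[0]["pixel"],T[q][2]),3))
# mill in both
c=cs["top"]
for z in(.15,.2,.25): print("mill top",z,atz(c,[130,350],z)[:2], proj(cs["side"],atz(c,[130,350],z)))
```

```text
top tall_tin_top origin 227 344 [257.5 374.4]
top jar_middle_top origin 150 319 [180.2 349.3]
top lemon_top origin 184 125 [214.2 155.9]
side tall_tin_top origin 250 212 [280.9 242.2]
side jar_middle_top origin 219 283 [249.5 313.5]
side lemon_top origin 122 214 [152.2 244.9]
tall_tin_top top [215.6 206. ] [0.562 0.204 0.11 ]
tall_tin_top side [280.3 244.1] [ 0.451 -0.235  0.11 ]
jar_middle_top top [179.8 351.6] [ 0.654 -0.186  0.111]
jar_middle_top side [248.1 317.3] [ 0.664 -0.178  0.111]
lemon_top top [214.4 155.1] [0.571 0.348 0.08 ]
lemon_top side [142.6 293.1] [0.745 0.355 0.08 ]
mill top 0.15 [ 0.78066949 -0.18097762] [np.float64(230.46148682948825), np.float64(359.5182623139888)]
mill top 0.2 [ 0.76215162 -0.17158373] [np.float64(215.75951791292866), np.float64(353.1553985685536)]
mill top 0.25 [ 0.74363375 -0.16218985] [np.float64(200.41291559972692), np.float64(346.5135439959803)]
```

View pics/crops.png

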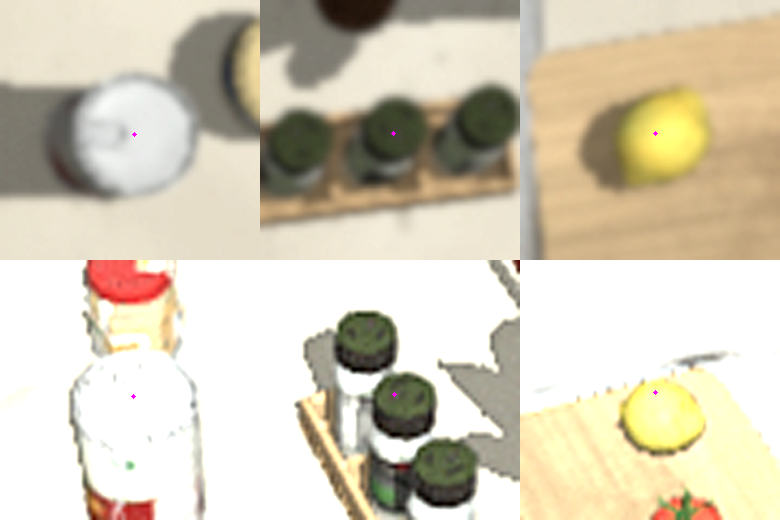

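Call:
servo_tool(gripper=[1,1,1,1,1], linear=[[0,0,-14],[0,0,-28],[0,0,-42],[0,0,-56],[0,0,-69]], rotation=[[0,0,-7],[0,0,-14],[0,0,-21],[0,0,-28],[0,0,-35]])

```text
clock: 1.82
position: [0.2051, -0.5372, 0.3012]
tool_rot: [180.0, 0.0, 56.2]
contact_force: [-0.7, -0.4, 0.3]
opening: 0.3
grasp_force: 0.0
```

Call:
servo_tool(gripper=[1,1,1,1,1], linear=[[0,0,0],[0,0,0],[0,0,0],[0,0,0],[0,0,0]], rotation=[[0,0,-7],[0,0,-14],[0,0,-21],[0,0,-28],[0,0,-34.1]])

```text
clock: 2.23
position: [0.2052, -0.5372, 0.3004]
tool_rot: [180.0, 0.0, 90.3]
contact_force: [-0.1, 0.2, 0.5]
opening: 0.001
grasp_force: 0.0
```

Run:
```python
from h import *
ct=imaging.capture("top");cs=imaging.capture("side")
print(atz(ct,[215.1,158],.051),atz(cs,[157.5,246.5],.051))
print(atz(ct,[150+124/4.33-.5,319+134/4.33-.5],.111),atz(cs,[219+133/4.33-.5,283+143/4.33-.5],.111))
print(atz(ct,[257.7,375.1],.11))
s=env.sense();print(s["clock"],s["position"],s["tool_rot"],s["qpos"],s["opening"])
```

```text
[0.57409786 0.34831734 0.051     ] [0.57745719 0.35347235 0.051     ]
[ 0.65877391 -0.18058716  0.111     ] [ 0.65859847 -0.18048225  0.111     ]
[ 0.44555667 -0.23770557  0.11      ]
2.3333 [ 0.20513912 -0.53719565  0.3003257 ] [1.79998113e+02 4.80934793e-03 9.00180623e+01] [-7.70971181e+01  1.75516448e+01  1.16866387e+01  8.41298849e+01
  7.66717281e-04  1.28848195e+01] -0.0023180248843914435
```

Call:
servo_tool(gripper=[1,1,1,1,1], linear=[[30,24,0],[60,48,0],[90,72,0],[120,96,0],[150,120,0]], rotation=[[0,0,0],[0,0,0],[0,0,0],[0,0,0],[0,0,0]])

```text
clock: 2.75
position: [0.3258, -0.3858, 0.3004]
tool_rot: [180.0, 0.0, 89.7]
contact_force: [0.4, 0.2, -0.0]
opening: 0.0
grasp_force: 0.0
```

Call:
servo_tool(gripper=[1,1,1,1,1], linear=[[35,28,0],[70,56,0],[110,90,0],[135,110,0],[150,121,0]], rotation=[[0,0,0],[0,0,0],[0,0,0],[0,0,0],[0,0,0]])

```text
clock: 3.17
position: [0.4478, -0.2342, 0.3005]
tool_rot: [179.9, -0.0, 89.9]
contact_force: [-0.1, 0.1, -0.6]
opening: -0.005
grasp_force: 0.0
```

Call:
servo_tool(gripper=[1,1,1,1,1], linear=[[0,0,0],[0,0,15],[0,0,40],[0,0,70],[0,0,90]], rotation=[[0,0,0],[0,0,0],[0,0,0],[0,0,0],[0,0,0]])

```text
clock: 3.58
position: [0.4454, -0.2371, 0.2083]
tool_rot: [-179.9, -0.0, 89.8]
contact_force: [-1.0, -0.9, -0.6]
opening: -0.004
grasp_force: 0.0
```

Call:
servo_tool(gripper=[1,1,1,1,1], linear=[[0,0,20],[0,0,40],[0,0,55],[0,0,65],[0,0,70]], rotation=[[0,0,0],[0,0,0],[0,0,0],[0,0,0],[0,0,0]])

```text
clock: 4.0
position: [0.4452, -0.2371, 0.1389]
tool_rot: [-179.9, -0.1, 89.9]
contact_force: [-0.8, 0.8, 0.5]
opening: 0.0
grasp_force: 0.0
```

Run:
```python
from h import *
for n in("top","side"):
    c=imaging.capture(n); s=env.sense(); p=proj(c,np.array(s["position"])); print(n,p,s["position"],s["clock"])
    cv2.imwrite(f"pics/tin_{n}.png",cv2.resize(c["img"][180:340,150:400,::-1],(750,480)))
```

```text
top [np.float64(257.1838436487809), np.float64(377.4635466108684)] [ 0.44526541 -0.23705913  0.1387916 ] 4.05
side [np.float64(273.5601112177429), np.float64(241.43227422990623)] [ 0.44568207 -0.23726172  0.13981342] 4.1
```

View pics/tin_side.png

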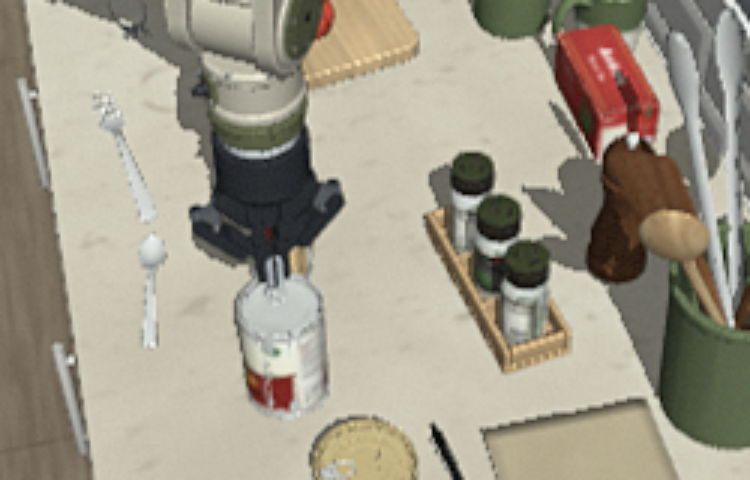

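Call:
servo_tool(gripper=[1,1,1,1,1], linear=[[0,0,0],[0,0,0],[0,0,0],[0,0,0],[0,0,0]], rotation=[[0,0,0],[0,0,0],[0,0,0],[0,0,0],[0,0,0]])

```text
clock: 4.52
position: [0.4464, -0.2374, 0.1408]
tool_rot: [180.0, 0.0, 90.0]
contact_force: [-0.4, -1.0, 0.2]
opening: 0.003
grasp_force: 0.0
```

The side picture shows the shut fingertips just above the tall tin's top, centred on it (crop pixel about 275,275) and touching nothing. I'll hold there.

Call:
servo_tool(gripper=[1,1,1,1,1], linear=[[0,0,0],[0,0,0],[0,0,0],[0,0,0],[0,0,0]], rotation=[[0,0,0],[0,0,0],[0,0,0],[0,0,0],[0,0,0]])

```text
clock: 4.93
position: [0.4461, -0.2372, 0.1403]
tool_rot: [-180.0, 0.0, 90.0]
contact_force: [0.1, 0.6, 0.6]
opening: -0.0
grasp_force: 0.0
```

Call:
servo_tool(gripper=[1,1,1,1,1], linear=[[0,0,0],[0,0,0],[0,0,0],[0,0,0],[0,0,0]], rotation=[[0,0,0],[0,0,0],[0,0,0],[0,0,0],[0,0,0]])

```text
clock: 5.35
position: [0.4461, -0.2372, 0.1403]
tool_rot: [180.0, 0.0, 90.0]
contact_force: [-0.9, 0.7, 0.7]
opening: 0.003
grasp_force: 0.0
```

Call:
servo_tool(gripper=[1,1,1,1,1], linear=[[0,0,0],[0,0,0],[0,0,0],[0,0,0],[0,0,0]], rotation=[[0,0,0],[0,0,0],[0,0,0],[0,0,0],[0,0,0]])

```text
clock: 5.77
position: [0.4461, -0.2372, 0.1403]
tool_rot: [180.0, 0.0, 90.0]
contact_force: [0.5, 1.3, -0.1]
opening: 0.003
grasp_force: 0.0
```

Call:
servo_tool(gripper=[1,1,1,1,1], linear=[[0,0,0],[0,0,0],[0,0,0],[0,0,0],[0,0,0]], rotation=[[0,0,0],[0,0,0],[0,0,0],[0,0,0],[0,0,0]])

```text
clock: 6.18
position: [0.4462, -0.2372, 0.1403]
tool_rot: [180.0, 0.0, 90.0]
contact_force: [0.5, -0.7, -0.7]
opening: 0.004
grasp_force: 0.0
```

Call:
servo_tool(gripper=[1,1,1,1,1], linear=[[0,0,0],[0,0,0],[0,0,0],[0,0,0],[0,0,0]], rotation=[[0,0,0],[0,0,0],[0,0,0],[0,0,0],[0,0,0]])

```text
clock: 6.6
position: [0.4461, -0.2372, 0.1403]
tool_rot: [-180.0, 0.0, 90.0]
contact_force: [0.1, -0.4, 0.2]
opening: -0.001
grasp_force: 0.0
```

Call:
servo_tool(gripper=[1,1,1,1,1], linear=[[0,0,-20],[0,0,-55],[0,0,-95],[0,0,-135],[0,0,-160]], rotation=[[0,0,0],[0,0,0],[0,0,0],[0,0,0],[0,0,0]])

```text
clock: 7.02
position: [0.4467, -0.2376, 0.3044]
tool_rot: [179.8, 0.2, 90.0]
contact_force: [1.2, -0.4, 0.6]
opening: 0.001
grasp_force: 0.0
```

Call:
servo_tool(gripper=[1,1,1,1,1], linear=[[5,18,0],[14,53,0],[24,88,0],[34,123,0],[42,155,0]], rotation=[[0,0,0],[0,0,0],[0,0,0],[0,0,0],[0,0,0]])

```text
clock: 7.43
position: [0.6028, -0.1944, 0.3004]
tool_rot: [180.0, 0.0, 90.0]
contact_force: [0.7, -0.2, 0.5]
opening: -0.004
grasp_force: 0.0
```

Call:
servo_tool(gripper=[1,1,1,1,1], linear=[[7,27,0],[12,46,0],[15,57,0],[15,57,0],[15,57,0]], rotation=[[0,0,0],[0,0,0],[0,0,0],[0,0,0],[0,0,0]])

```text
clock: 7.85
position: [0.6583, -0.1799, 0.2994]
tool_rot: [-179.9, -0.0, 90.0]
contact_force: [0.1, -0.7, -1.0]
opening: 0.0
grasp_force: 0.0
```

Call:
servo_tool(gripper=[1,1,1,1,1], linear=[[0,0,15],[0,0,35],[0,0,60],[0,0,80],[0,0,90]], rotation=[[0,0,0],[0,0,0],[0,0,0],[0,0,0],[0,0,0]])

```text
clock: 8.27
position: [0.6558, -0.1803, 0.2079]
tool_rot: [-179.8, -0.1, 89.9]
contact_force: [-0.4, 0.7, -0.8]
opening: -0.002
grasp_force: 0.0
```

Run:
```python
from h import *
c=imaging.capture("side"); s=env.sense(); print(s["position"],s["qpos"])
cv2.imwrite("pics/jar_a.png",cv2.resize(c["img"][140:300,200:450,::-1],(750,480)))
```

```text
[ 0.6555678  -0.18004486  0.20675977] [-2.21089643e+01  3.07978070e+01  1.87459480e+01  7.82645858e+01
 -1.34703868e-02  6.79426107e+01]
```

View pics/jar_a.png

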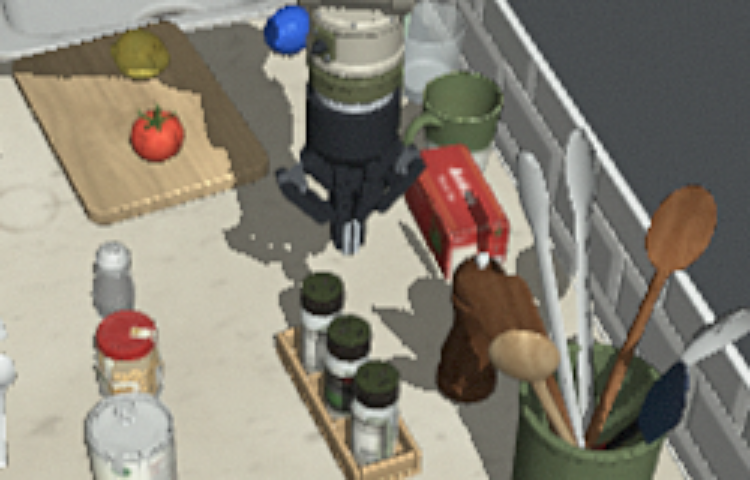

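The shut fingertips (crop 350,245) stand in line above the middle cap (348,335), and the pepper mill (475,330) is clear of the gripper.

Call:
servo_tool(gripper=[1,1,1,1,1], linear=[[0,0,20],[0,0,40],[0,0,55],[0,0,65],[0,0,69]], rotation=[[0,0,0],[0,0,0],[0,0,0],[0,0,0],[0,0,0]])

```text
clock: 8.73
position: [0.6573, -0.1803, 0.1407]
tool_rot: [-179.9, -0.0, 90.0]
contact_force: [-0.8, 0.1, 0.8]
opening: -0.0
grasp_force: 0.0
```

Call:
servo_tool(gripper=[1,1,1,1,1], linear=[[0,0,0],[0,0,0],[0,0,0],[0,0,0],[0,0,0]], rotation=[[0,0,0],[0,0,0],[0,0,0],[0,0,0],[0,0,0]])

```text
clock: 9.15
position: [0.6587, -0.1804, 0.1423]
tool_rot: [179.9, 0.0, 90.0]
contact_force: [1.2, -0.2, 0.3]
opening: -0.0
grasp_force: 0.0
```

Run:
```python
from h import *
c=imaging.capture("side"); s=env.sense(); print(s["position"])
cv2.imwrite("pics/jar_b.png",cv2.resize(c["img"][180:300,240:400,::-1],(640,480)))
```

```text
[ 0.65851654 -0.18031588  0.14208658]
```

View pics/jar_b.png

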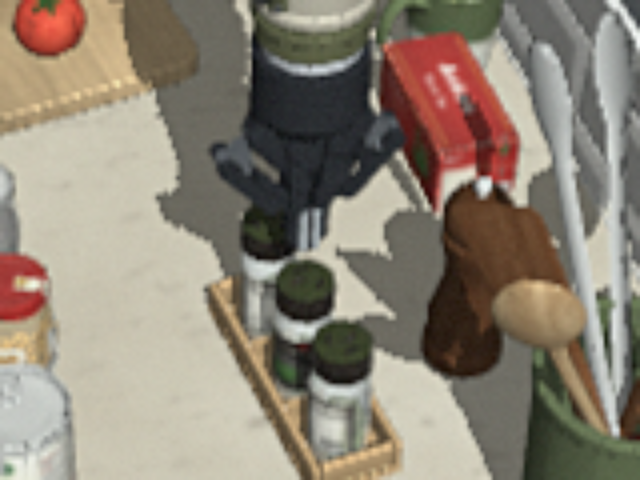

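The fingertips (crop 308,248) hover about 3 cm over the middle cap (305,283), and all three jars are undisturbed. I'll hold, then rise.

Call:
servo_tool(gripper=[1,1,1,1,1], linear=[[0,0,0],[0,0,0],[0,0,0],[0,0,0],[0,0,0]], rotation=[[0,0,0],[0,0,0],[0,0,0],[0,0,0],[0,0,0]])

```text
clock: 9.62
position: [0.6581, -0.1802, 0.1412]
tool_rot: [-180.0, 0.0, 90.0]
contact_force: [-0.9, 0.4, -0.2]
opening: 0.004
grasp_force: 0.0
```

Call:
servo_tool(gripper=[1,1,1,1,1], linear=[[0,0,0],[0,0,0],[0,0,0],[0,0,0],[0,0,0]], rotation=[[0,0,0],[0,0,0],[0,0,0],[0,0,0],[0,0,0]])

```text
clock: 10.03
position: [0.6581, -0.1802, 0.1413]
tool_rot: [180.0, 0.0, 90.0]
contact_force: [0.3, 0.5, 0.9]
opening: -0.002
grasp_force: 0.0
```

Call:
servo_tool(gripper=[1,1,1,1,1], linear=[[0,0,0],[0,0,0],[0,0,0],[0,0,0],[0,0,0]], rotation=[[0,0,0],[0,0,0],[0,0,0],[0,0,0],[0,0,0]])

```text
clock: 10.45
position: [0.6581, -0.1802, 0.1413]
tool_rot: [-180.0, 0.0, 90.0]
contact_force: [0.3, -0.5, 0.2]
opening: 0.004
grasp_force: 0.0
```

Call:
servo_tool(gripper=[1,1,1,1,1], linear=[[0,0,0],[0,0,0],[0,0,0],[0,0,0],[0,0,0]], rotation=[[0,0,0],[0,0,0],[0,0,0],[0,0,0],[0,0,0]])

```text
clock: 10.87
position: [0.6581, -0.1802, 0.1413]
tool_rot: [180.0, 0.0, 90.0]
contact_force: [0.1, -0.5, -0.4]
opening: -0.0
grasp_force: 0.0
```

Call:
servo_tool(gripper=[1,1,1,1,1], linear=[[0,0,0],[0,0,0],[0,0,0],[0,0,0],[0,0,0]], rotation=[[0,0,0],[0,0,0],[0,0,0],[0,0,0],[0,0,0]])

```text
clock: 11.28
position: [0.6581, -0.1802, 0.1413]
tool_rot: [180.0, 0.0, 90.0]
contact_force: [0.4, -0.3, 0.2]
opening: 0.002
grasp_force: 0.0
```

Call:
servo_tool(gripper=[1,1,1,1,1], linear=[[0,0,-20],[0,0,-55],[0,0,-95],[0,0,-135],[0,0,-160]], rotation=[[0,0,0],[0,0,0],[0,0,0],[0,0,0],[0,0,0]])

```text
clock: 11.7
position: [0.6585, -0.1803, 0.3061]
tool_rot: [179.7, 0.1, 90.0]
contact_force: [0.5, 0.3, 0.6]
opening: -0.004
grasp_force: 0.0
```

Call:
servo_tool(gripper=[1,1,1,1,1], linear=[[18,-3,0],[50,-8,0],[85,-13,0],[120,-19,0],[155,-24,0]], rotation=[[0,0,0],[0,0,0],[0,0,0],[0,0,0],[0,0,0]])

```text
clock: 12.12
position: [0.6336, -0.024, 0.3014]
tool_rot: [180.0, 0.0, 89.9]
contact_force: [1.0, -0.2, -0.6]
opening: 0.002
grasp_force: 0.0
```

Call:
servo_tool(gripper=[1,1,1,1,1], linear=[[35,-5,0],[70,-11,0],[105,-16,0],[140,-22,0],[175,-27,0]], rotation=[[0,0,0],[0,0,0],[0,0,0],[0,0,0],[0,0,0]])

```text
clock: 12.53
position: [0.6065, 0.1514, 0.3015]
tool_rot: [180.0, 0.0, 90.0]
contact_force: [0.1, 0.3, -0.6]
opening: 0.003
grasp_force: 0.0
```

Call:
servo_tool(gripper=[1,1,1,1,1], linear=[[35,-6,0],[70,-11,0],[105,-17,0],[140,-22,0],[170,-27,0]], rotation=[[0,0,0],[0,0,0],[0,0,0],[0,0,0],[0,0,0]])

```text
clock: 12.95
position: [0.5794, 0.3221, 0.3014]
tool_rot: [180.0, -0.0, 90.1]
contact_force: [0.5, 0.4, 0.3]
opening: 0.002
grasp_force: 0.0
```

Call:
servo_tool(gripper=[1,1,1,1,1], linear=[[20,-3,0],[30,-5,0],[30,-5,0],[30,-5,0],[30,-5,0]], rotation=[[0,0,0],[0,0,0],[0,0,0],[0,0,0],[0,0,0]])

```text
clock: 13.37
position: [0.5755, 0.3485, 0.3013]
tool_rot: [180.0, 0.0, 89.9]
contact_force: [0.2, -1.3, -0.1]
opening: 0.001
grasp_force: 0.0
```

Call:
servo_tool(gripper=[1,1,1,1,1], linear=[[0,0,15],[0,0,45],[0,0,80],[0,0,105],[0,0,120]], rotation=[[0,0,0],[0,0,0],[0,0,0],[0,0,0],[0,0,0]])

```text
clock: 13.78
position: [0.5743, 0.347, 0.1778]
tool_rot: [-179.8, 0.1, 89.8]
contact_force: [-1.2, -0.4, -0.4]
opening: -0.002
grasp_force: 0.0
```

Run:
```python
from h import *
c=imaging.capture("side"); s=env.sense(); print(s["position"],s["qpos"])
cv2.imwrite("pics/lem_a.png",cv2.resize(c["img"][80:240,150:400,::-1],(750,480)))
```

```text
[0.57338939 0.3466124  0.17552192] [ 2.43062590e+01  3.01815621e+01  1.33715938e+01  7.36476628e+01
 -2.42316050e-02  1.14458786e+02]
```

View pics/lem_a.png

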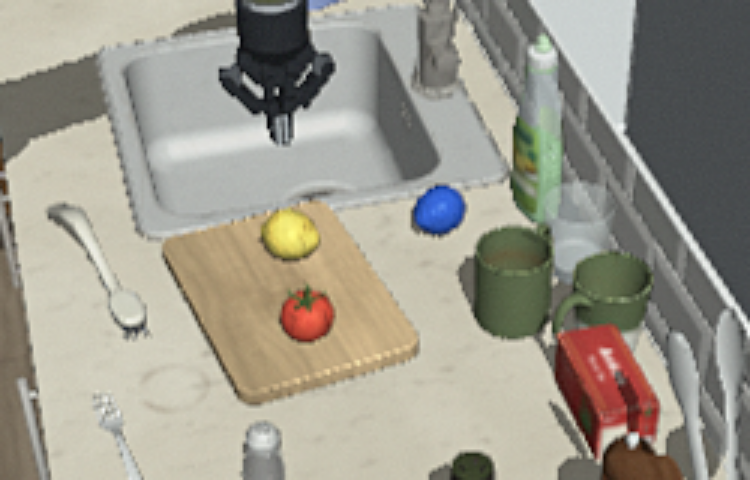

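The fingertips (crop 282,140) are above the yellow lemon (290,234), and the tomato and blue look-alike are clear. Now the last descent.

Call:
servo_tool(gripper=[1,1,1,1,1], linear=[[0,1,20],[0,1,40],[0,1,58],[0,1,67],[0,1,71]], rotation=[[0,0,0],[0,0,0],[0,0,0],[0,0,0],[0,0,0]])

```text
clock: 14.25
position: [0.576, 0.3482, 0.1093]
tool_rot: [-179.9, 0.1, 89.9]
contact_force: [-0.1, -0.1, -0.4]
opening: -0.003
grasp_force: 0.0
```

Call:
servo_tool(gripper=[1,1,1,1,1], linear=[[0,0,0],[0,0,0],[0,0,0],[0,0,0],[0,0,0]], rotation=[[0,0,0],[0,0,0],[0,0,0],[0,0,0],[0,0,0]])

```text
clock: 14.67
position: [0.5767, 0.3501, 0.1114]
tool_rot: [179.9, -0.0, 90.0]
contact_force: [0.5, 0.7, -0.2]
opening: 0.003
grasp_force: 0.0
```

Run:
```python
from h import *
c=imaging.capture("side"); s=env.sense(); print(s["position"])
cv2.imwrite("pics/lem_b.png",cv2.resize(c["img"][80:200,180:340,::-1],(640,480)))
```

```text
[0.57649893 0.35002662 0.11107631]
```

View pics/lem_b.png

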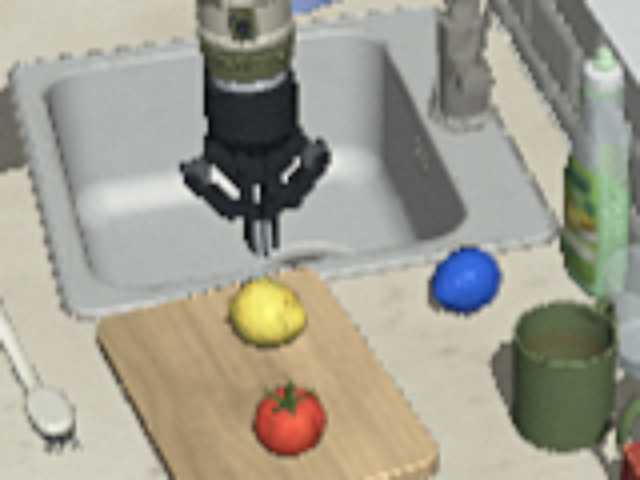

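The fingertips (crop 264,252) hover over the middle of the lemon (267,312), with a gap that fits 3 cm. I'll hold for well over two seconds, then hand in.

Call:
servo_tool(gripper=[1,1,1,1,1], linear=[[0,0,0],[0,0,0],[0,0,0],[0,0,0],[0,0,0]], rotation=[[0,0,0],[0,0,0],[0,0,0],[0,0,0],[0,0,0]])

```text
clock: 15.13
position: [0.5761, 0.3498, 0.1102]
tool_rot: [-180.0, 0.0, 90.0]
contact_force: [-0.2, 0.3, -0.0]
opening: -0.001
grasp_force: 0.0
```

Call:
servo_tool(gripper=[1,1,1,1,1], linear=[[0,0,0],[0,0,0],[0,0,0],[0,0,0],[0,0,0]], rotation=[[0,0,0],[0,0,0],[0,0,0],[0,0,0],[0,0,0]])

```text
clock: 15.55
position: [0.5761, 0.3498, 0.1102]
tool_rot: [180.0, 0.0, 90.0]
contact_force: [0.2, -0.4, 0.1]
opening: 0.0
grasp_force: 0.0
```

Call:
servo_tool(gripper=[1,1,1,1,1], linear=[[0,0,0],[0,0,0],[0,0,0],[0,0,0],[0,0,0]], rotation=[[0,0,0],[0,0,0],[0,0,0],[0,0,0],[0,0,0]])

```text
clock: 15.97
position: [0.5761, 0.3498, 0.1103]
tool_rot: [180.0, 0.0, 90.0]
contact_force: [0.2, 0.7, -0.3]
opening: 0.001
grasp_force: 0.0
```

Call:
servo_tool(gripper=[1,1,1,1,1], linear=[[0,0,0],[0,0,0],[0,0,0],[0,0,0],[0,0,0]], rotation=[[0,0,0],[0,0,0],[0,0,0],[0,0,0],[0,0,0]])

```text
clock: 16.38
position: [0.5761, 0.3498, 0.1102]
tool_rot: [-180.0, 0.0, 90.0]
contact_force: [0.4, -0.2, -0.1]
opening: 0.003
grasp_force: 0.0
```

Call:
servo_tool(gripper=[1,1,1,1,1], linear=[[0,0,0],[0,0,0],[0,0,0],[0,0,0],[0,0,0]], rotation=[[0,0,0],[0,0,0],[0,0,0],[0,0,0],[0,0,0]])

```text
clock: 16.8
position: [0.5761, 0.3498, 0.1102]
tool_rot: [180.0, 0.0, 90.0]
contact_force: [0.3, -0.6, -0.4]
opening: 0.002
grasp_force: 0.0
```

Call:
servo_tool(gripper=[1,1,1,1,1], linear=[[0,0,0],[0,0,0],[0,0,0],[0,0,0],[0,0,0]], rotation=[[0,0,0],[0,0,0],[0,0,0],[0,0,0],[0,0,0]])

```text
clock: 17.22
position: [0.5761, 0.3498, 0.1103]
tool_rot: [180.0, 0.0, 90.0]
contact_force: [-0.0, -0.1, -0.4]
opening: 0.001
grasp_force: 0.0
```

```bash
python3 -c "
from bench import ticket
print(ticket.close_job())"
```

```text
the job is handed in; nothing more can be done
None
```

The arm pointed at the tall tin, the middle spice jar and the lemon in that order, about 3 cm above each for over two seconds; I saw no sign of contact, and I handed the job in at about 17 s with it still over the lemon (no verdict was returned).

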